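# Hang the tube rack in the water bath

### The job

Take the empty tube rack with the bent lip from the bench and hang it inside the drained bath tank by hooking the lip over the long wall nearest to you, facing the rack that already hangs on the far wall. Lower it until the lip bears on the rim, without dropping or forcing it, and leave it hanging upright and square to the wall, inside and clear of the tank floor. Leave the hanging rack and the plain rack on the bench where they are.

Things in the scene. Friction and masses are not known exactly. Their poses are not given: they have to be found in the camera images.
- rack: Empty steel tube rack to hang, 0.34 kg, on the bench. Origin: centre of its underside; x across, y along, z up. Frame 70 (x) x 140 mm (y), upper tier 73 mm high. A 3 mm back plate on its -x side (outer face x = -38, y -50 to 50, up to z = 103 mm) bends over outwards into the lip. Two domed buffers low on the plate (z = 14, y = -35 and 35 mm) stand out to x = -43 mm and rest on the wall when hung
- rack_grip (a point): Centre of the black grip sleeve of the rack's handle, 150 mm above the rack's underside, over its middle; axes as the rack's. Sleeve 14 mm thick (x), 84 mm long (y), 22 mm high (z): take it from above, fingers closing along x. A 6 mm rod goes down from each end at y = -55 and 55 mm
- rack_lip (a point): Underside of the rack's lip, middle of its gap and of its 100 mm length: at x = -48, z = 100 mm from the rack's origin; axes as the rack's. The gap is 20 mm (x = -58 to -38 mm). The lip is 3 mm thick and turns down outside the gap to z = 71 mm, its edge flared out to x = -66 mm. While lowering, keep this point from 1 mm outside to 7 mm inside the rim's centre line (best 3 mm inside)
- tank: Drained bath tank, grey plastic, fixed: 216 (x) x 316 (y) mm outside, 130 mm high, walls 8 mm, inner floor 8 mm above the bench. Origin: centre of its underside; its -x long wall is nearest the robot. A circulator is clamped on the far wall: its head x 60 to 172, y -140 to -40 mm, up to 275 mm above the bench, pump and heater below it in the tank
- near_rim (a point): Middle of the top of the tank's long wall nearest the robot (tank x = -104, y = 0, z = 130 mm, centre of the 8 mm wall); axes as the tank's. The lip goes over this wall with rack x along tank x, so that it points out of the tank, to the robot. Its middle may lie anywhere from y = -20 to 75 mm; roomiest is 30 to 70 mm, opposite the hanging rack and away from the circulator
- hung_rack: Second rack of the same make with capped tubes, already hanging in the tank on its far (+x) wall at about tank y = 65 mm, turned half round. Origin at the centre of its underside, 30 mm above the bench; its sleeve's centre is 150 mm above that. To be left alone
- bench_rack: Plain tube rack without lip or handle, same frame (70 x 140 mm), with four capped tubes up to 112 mm high, on the bench to one side of the tank; the rack with the lip stands on the other side (they may change places). Origin at the centre of its underside. To be left alone

How it is judged (in metres and radians):
At the end, for the whole second after the job is handed in: The rack hangs at rest on the near long wall: lip within 5 mm of the rim's top, 10 mm of the wall's centre line, y -30 to 85 mm from its middle; body inside the tank; upright and square within 0.12 rad; borne by the tank. Hanging rack moved under 20 mm, plain rack under 30 mm (x of rack_lip in the frame of near_rim between -0.01 and 0.01 m and y of rack_lip in the frame of near_rim between -0.03 and 0.085 m and z of rack_lip in the frame of near_rim between -0.005 and 0.005 m and x of rack_grip in the frame of tank above -0.085 m and angle between rack's own z axis and vertical below 0.12 rad and angle between the y axis of rack and the y axis of tank, either way round below 0.12 rad and contact force between rack and tank above 0.8 N and linear speed of rack below 0.02 m/s and distance of hung_rack from where it was at the start of the episode below 0.02 m and distance of bench_rack from where it was at the start of the episode below 0.03 m); the robot touches nothing.
It fails at once if the rack is dropped (falls faster than 0.45 m/s out of the fingers) (linear speed of rack above 0.45 m/s and not (contact force between the fingers and rack above 0.2 N)).
It fails at once if the rack is forced against the tank with more than 60 N (contact force between rack and tank above 60 N).
It fails at once if the rack that already hangs in the tank is moved by more than 20 mm (distance of hung_rack from where it was at the start of the episode above 0.02 m).
It fails at once if the plain rack on the bench is moved by more than 30 mm (distance of bench_rack from where it was at the start of the episode above 0.03 m).
It also fails if it takes over 48 s, if anything falls off the work surface, if the arm or the gripper's body presses on something with over 40 N, if the wrist force passes 120 N, or if a joint passes its speed limit or range.

### The arm

A 6-joint arm with a two-finger parallel gripper is mounted at the origin on the work surface. World frame = base frame: x ahead of the robot, y to its left, z up, the work surface at z = 0. Lengths are in mm, angles in rad, forces in N, time in s.
With the tool pointing down it reaches from about 400 to 925 mm from the base axis. Payload 12.5 kg.
Tool frame: the origin (TCP) lies on the front face of the gripper's body, between the roots of the fingers; the fingertips stand 78 mm ahead of it and the grasp point (between the pads) lies 59 mm ahead of it (env.nose_length is the distance from the TCP to the fingertips, in mm); z points along the fingers, y is the line along which they close (so a half turn about z gives the same grasp; the last joint's range is limited). The gripper opens to 95 mm and grips with 3 to 60 N. Pads are 20 mm wide; open, the fingers measure 119 mm over their backs; the gripper's body (75 mm by 180 mm) begins 59 mm behind the grasp point.
Start: joints at [0.997, 0.491, 1.559, -0, 1.092, -0.106], TCP at [281.811, 557.872, 292.261] pointing down, gripper open.
Joint ranges: [-3.1, 3.1], [-0.84, 2.19], [0.05, 2.79], [-1.13, 4.28], [0.06, 2.93], [-2.69, 2.69]. Speed limits (rad/s): [2.22, 2.22, 2.79, 3.14, 3.14, 3.14].

### API

Orientations are given as [roll, pitch, yaw] about the fixed x, y, z axes, in that order (R = Rz(yaw) Ry(pitch) Rx(roll)).
In Python, from cell import env gives the robot as it stands.
- The arm moves only by the tool jog_arm, never from a script. Its argument "motion" is a list of rows, each a list of 7 numbers: the turn, a rotation vector about the tool's x, y, z in degrees, then the shift along the tool's x, y, z in mm, then the finger opening in mm, from 0 to 95.1. In form: [[wx, wy, wz, x, y, z, hand], ...]. A call has 1 to 10 rows; each row shifts and turns the commanded pose from where the row before left it, along the tool's axes as they then stand; what a row does not reach is not made up. A row lasts 1/8 s, in which the tool goes at most 62.5 mm and 10.7 degrees, less where a joint would pass 70% of its speed; a pose out of reach is approached as far as the arm can. A call is refused whole if a number of a shift passes 62.5 or a number of a turn 10.7, either way. A call with a gripper value outside its range is refused whole. The fingers move at their own pace and stop on an object; the grip force is fixed at half the most. Time passes only in rows, so rows that do not move let the fingers close. It gives the time, the measured TCP pose, the force, the opening and the grip force at its end, in the units of the state.
- env.state(): the state, without advancing time (a new reading comes with each control period).
- env.read_camera(name): name is "scene" or "top" or "wrist"; returns a dict with "color" (384x512x3 uint8, red, green, blue), "z_map" (384x512 float32, mm along the optical axis (not along the pixel's ray), 0 where there is no reading), "camera_matrix" (3x3 intrinsics, pixels), "world_to_cam" (4x4, takes a point from world to camera coordinates). Camera axes: x right, y up, looking along -z (the intrinsics and any distortion apply to the point x, -y, -z); pixel columns grow to the right and rows downward; lengths in mm; the calibration is good to about 2 mm. A picture is of the moment at which its call begins.
- env.job_done(): hands the job in; it is judged then, once.
Trained networks look in the newest picture that a camera, given by its name, has taken for a name from the list of things; names that differ only in an ending like _2 or _b are one class to them, and where a whole thing is asked for, a point or a joint stands for the part that bears it (a point fixed in the world has none). Each returns a list of dicts, best first, with "score" (0 to 1); they miss things now and then, are a little off and sometimes report something else, mostly with a low value. They report only what shows in the picture. A call takes as long as a camera call.
- env.recognise(camera, thing): "location" ([column, row] in pixels, amid what is visible of it).
The state is a dict: "t": time; "joints": joint angles; "qvel": joint speeds; "tau": joint torques, N m; "eef_pos": TCP position; "tcp_rot": TCP orientation; "ft_force": force on the tool from outside, world axes, zero at the start; "moment": the same for the moment, N m; "opening": opening from 0.0 (shut) to 1.0 (fully open); "grip_force": force on a finger pad.
Only numpy, scipy, OpenCV 4.12 (cv2) and the standard library are available. Lean on these libraries where they do the work, as an engineer would, in place of code of your own. Each camera call takes 0.05 s, during which the arm holds its last target. There are 200 camera calls.

## Working session

There is one attempt and no reset: what is moved stays moved. The work goes in short steps, Python scripts to look and compute and a tool call to move; the robot and the scene stay as the last step left them, time stands still between calls to the robot, and variables do not carry over. Pictures are saved under pics/ and viewed, at most 10 in all, crops included, and the job is handed in when it is done.

Besides the shell and the picture viewer there is one more tool, called after ">>>" as name(argument=value, ...) on one line, values as JSON. jog_arm: Moves the arm, as the interface text tells. Its arguments: {"type":"object","properties":{"motion":{"type":"array"}},"required":["motion"]}

```bash
mkdir -p pics
cat > h.py <<'E'
from cell import env
import numpy as np, cv2
def cam(n):
    c=env.read_camera(n); return c
def cloud(c):
    z=c["z_map"].astype(float); K=c["camera_matrix"]; h,w=z.shape
    u,v=np.meshgrid(np.arange(w),np.arange(h))
    p=np.stack([(u-K[0,2])/K[0,0]*z,-(v-K[1,2])/K[1,1]*z,-z],-1)
    T=np.linalg.inv(c["world_to_cam"]); P=p@T[:3,:3].T+T[:3,3]
    P[z<=0]=np.nan; return P
def save(c,n): cv2.imwrite("pics/"+n,c["color"][:,:,::-1])
E
python3 - <<'E'
from h import *
ims=[]
for n in("top","scene"):
    c=cam(n); np.savez(n+".npz",**c); save(c,n+"0.png")
    for t in("rack","tank","hung_rack","bench_rack","rack_grip","rack_lip","near_rim"):
        r=env.recognise(n,t); P=cloud(c)
        print(n,t,[(np.round(d["location"]).tolist(),round(d["score"],2),np.round(P[int(d["location"][1]),int(d["location"][0])]).tolist()) for d in r[:3]])
s=env.state(); print(s)
E
```

```text
top rack [([132.0, 218.0], 0.79, [444.0, 378.0, 70.0])]
top tank [([266.0, 165.0], 0.69, [626.0, -39.0, 14.0]), ([132.0, 219.0], 0.24, [443.0, 399.0, 4.0])]
top hung_rack [([230.0, 145.0], 0.6, [660.0, 69.0, 181.0])]
top bench_rack [([358.0, 212.0], 0.8, [476.0, -348.0, 7.0])]
top rack_grip [([134.0, 220.0], 0.69, [437.0, 374.0, 73.0])]
top rack_lip [([132.0, 219.0], 0.97, [437.0, 381.0, 69.0])]
top near_rim [([262.0, 164.0], 0.87, [631.0, -29.0, 5.0])]
scene rack [([365.0, 131.0], 0.89, [423.0, 402.0, 21.0])]
scene tank []
scene hung_rack [([314.0, 215.0], 0.78, [667.0, 93.0, 106.0])]
scene bench_rack [([122.0, 221.0], 0.89, [467.0, -335.0, 70.0]), ([364.0, 129.0], 0.4, [nan, nan, nan])]
scene rack_grip [([268.0, 222.0], 0.72, [728.0, -60.0, 265.0])]
scene rack_lip []
scene near_rim [([266.0, 224.0], 0.57, [731.0, -64.0, 264.0])]
{'t': 0.8, 'joints': array([ 9.97430712e-01,  4.90867258e-01,  1.55890480e+00, -3.57384926e-05,
        1.09171841e+00, -1.05613614e-01]), 'qvel': array([ 0.0016468 , -0.00027246,  0.00028343,  0.00147868, -0.00133504,
       -0.00093978]), 'tau': array([ 2.58614105e-03, -6.12412977e+01, -2.58425832e+01,  6.95489673e-02,
        4.43895813e-02,  1.96650683e-05]), 'eef_pos': array([281.79392159, 557.86949364, 292.27963656]), 'tcp_rot': array([3.14149438e+00, 4.23125636e-05, 2.67385712e+00]), 'ft_force': array([-0.21513356,  0.91918925, -0.11518939]), 'moment': array([0.01155843, 0.05691974, 0.02937692]), 'grip_force': 0.0, 'opening': 1.003004192745767}
```

```bash
python3 - <<'E'
import cv2
a=cv2.imread("pics/top0.png")
cv2.imwrite("pics/t1.png",cv2.resize(a[80:300,60:440],None,fx=2.1,fy=2.1,interpolation=3))
E
python3 - <<'E'
from h import *
for n in("top","scene"):
    c=dict(np.load(n+".npz")); P=cloud(c).reshape(-1,3)
    def fit(m,l):
        q=P[m][:,:2].astype(np.float32)
        if len(q)>5: print(n,l,len(q),cv2.minAreaRect(q), np.median(P[m],0).round(1))
    x,y,z=P.T
    R=(abs(x-440)<140)&(abs(y-385)<140)
    fit(R&(z>140)&(z<168),"sleeve"); fit(R&(z>90)&(z<110),"lip");fit(R&(z>62)&(z<80),"tier")
    T=(x>450)&(x<850)&(abs(y)<260)
    fit(T&(z>122)&(z<136),"rim")
    fit(T&(z>170)&(z<200)&(y>20),"hungsleeve")
E
```

```text
top sleeve 163 ((451.0774230957031, 374.2018737792969), (12.472257614135742, 112.53865051269531), 0.879644513130188) [451.  372.5 160.4]
top lip 272 ((405.6415100097656, 365.1436767578125), (54.79753875732422, 121.80611419677734), 20.100143432617188) [402.8 372.7 103.3]
top tier 504 ((436.914306640625, 375.2758483886719), (100.20287322998047, 141.06971740722656), 0.5605038404464722) [444.4 372.8  73.5]
top rim 1033 ((687.9044189453125, 22.564117431640625), (358.7934265136719, 322.63836669921875), 7.474381446838379) [641.5  63.6 130.6]
top hungsleeve 181 ((665.403076171875, 78.00493621826172), (15.139060020446777, 113.7498550415039), 8.752732276916504) [663.6  77.6 188.8]
scene sleeve 260 ((453.3938293457031, 374.563720703125), (115.64599609375, 20.801288604736328), 85.89061737060547) [456.9 372.7 157.4]
scene lip 202 ((421.91790771484375, 376.5085754394531), (115.11347961425781, 68.82360076904297), 88.65760040283203) [403.7 354.  103.4]
scene tier 652 ((438.98394775390625, 376.7213134765625), (99.72314453125, 144.63218688964844), 0.3587875962257385) [453.1 375.   74.3]
scene rim 2015 ((689.7113037109375, 20.488800048828125), (364.45758056640625, 318.5556335449219), 7.680775165557861) [651.7  67.1 131.2]
scene hungsleeve 342 ((667.1654663085938, 78.89527893066406), (15.48381233215332, 116.22321319580078), 6.942972183227539) [670.7  75.9 189. ]
```

View pics/t1.png

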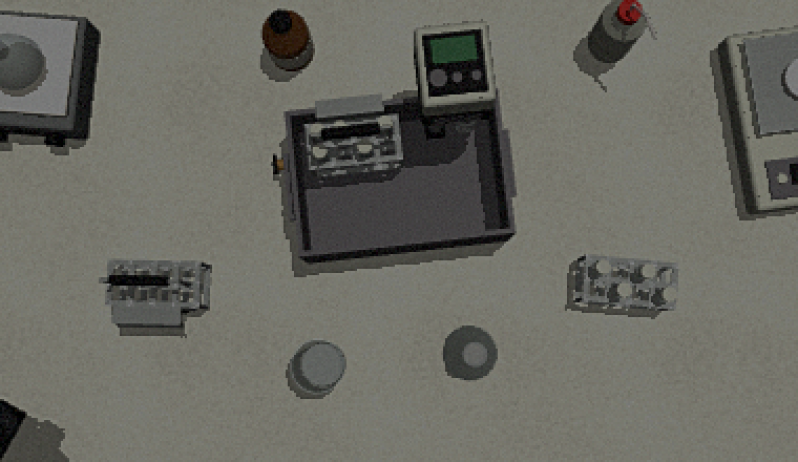

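View pics/scene0.png

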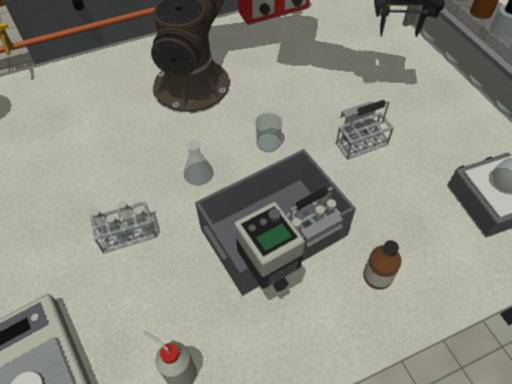

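The lip of the rack on the left points towards the robot, and the tank is turned by about 7°. Next I'll fit the near wall and the sleeve.

Run:
```python
from h import *
a=np.radians(7.5)
for n in("top","scene"):
    c=dict(np.load(n+".npz")); Pi=cloud(c); P=Pi.reshape(-1,3)
    x,y,z=P.T
    for it in range(1):
        # tank-ish coords about rough near rim
        m=(abs(z-130)<5)&(x>480)&(x<660)&(y>-180)&(y<230)
        q=P[m]
        # robust line x = b + k*y
        k,b=0,0
        A=np.radians(7.0)
        w=-(0)
        u=q[:,0]*np.cos(A)+q[:,1]*np.sin(A)
        h,e=np.histogram(u,bins=np.arange(480,700,4)); print(n,"hist",[(int(e[i]),int(h[i])) for i in range(len(h)) if h[i]>8])
        # near wall = lowest dense
        u0=e[np.argmax(h*(e[:-1]<640))]+2
        s=abs(u-u0)<12; qq=q[s]
        vx,vy,x0,y0=cv2.fitLine(qq[:,:2].astype(np.float32),cv2.DIST_HUBER,0,.01,.01).ravel()
        d=np.array([vx,vy])*np.sign(vy); t=(qq[:,:2]-[x0,y0])@d; off=(qq[:,:2]-[x0,y0])@[d[1],-d[0]]
        print(n,"yaw",np.degrees(np.arctan2(-d[0],d[1])),"pt",x0,y0,"ends",np.array([x0,y0])+d*t.min(),np.array([x0,y0])+d*t.max(),"off pct",np.percentile(off,[2,50,98]).round(1),"z",np.median(qq[:,2]),len(qq))
        mid=np.array([x0,y0])+d*(t.min()+t.max())/2; print("mid",mid)
    s=(abs(x-452)<25)&(abs(y-374)<70)&(z>135)&(z<170); q=P[s]
    print(n,"sleeve",np.percentile(q,[2,50,98],axis=0).round(1).tolist()); 
    top=q[q[:,2]>157]; l=cv2.fitLine(top[:,:2].astype(np.float32),cv2.DIST_HUBER,0,.01,.01).ravel(); d=l[:2]*np.sign(l[1]); print("yaw",np.degrees(np.arctan2(-d[0],d[1])),l[2:], np.percentile(top,[2,98],axis=0).round(1).tolist())
    col=c["color"].reshape(-1,3)[s].astype(int).sum(1); b=q[col<110]; print("black",len(b),np.percentile(b,[2,50,98],axis=0).round(1).tolist() if len(b) else 0)
    # lip/tier yaw
    s=(abs(x-440)<90)&(abs(y-374)<100)&(z>66)&(z<80); q=P[s]; print("tier pct",np.percentile(q,[1,50,99],axis=0).round(1).tolist())
    s=(abs(x-400)<30)&(abs(y-374)<100)&(z>98)&(z<108); q=P[s]; l=cv2.minAreaRect(q[:,:2].astype(np.float32));print("lip",np.percentile(q,[2,50,98],axis=0).round(1).tolist(),l)
```

```text
top hist [(504, 57), (508, 123), (512, 91), (552, 9), (624, 9)]
top yaw 7.3444867 pt 515.21906 -5.538507 ends [ 535.14994201 -160.17071815] [494.82634667 152.67671108] off pct [-4.2  0.   8.5] z 130.03667997016578 283
mid [514.98814434  -3.74700353]
top sleeve [[444.6, 320.3, 146.7], [450.9, 372.6, 160.4], [457.4, 427.4, 165.4]]
yaw 1.0270393 [450.9306 372.9546] [[444.6, 334.1, 157.4], [457.4, 411.9, 166.0]]
black 138 [[444.6, 334.2, 154.4], [450.8, 373.6, 161.0], [457.4, 412.7, 165.7]]
tier pct [[386.7, 306.4, 66.7], [444.2, 373.0, 73.5], [485.6, 444.7, 79.6]]
lip [[390.5, 327.7, 98.4], [402.8, 372.4, 103.3], [415.1, 422.7, 107.8]] ((402.2479248046875, 376.16876220703125), (24.660009384155273, 100.52294921875), 0.988223671913147)
scene hist [(504, 44), (508, 154), (512, 232), (516, 75), (524, 9), (528, 9), (532, 12), (536, 9), (540, 15), (544, 12), (548, 10), (552, 13), (560, 12), (564, 12), (568, 12), (572, 11), (576, 10), (580, 14), (584, 9), (588, 12), (592, 13), (596, 14), (600, 10), (604, 13), (608, 13), (612, 9), (616, 12), (620, 17), (624, 10), (628, 12), (632, 12), (636, 9), (656, 10), (660, 18), (664, 15), (668, 9)]
scene yaw 7.347054 pt 518.3225 -9.160548 ends [ 537.72481029 -159.63857211] [497.26176212 154.17985999] off pct [-6.6 -0.   7.6] z 130.80141889518256 517
mid [517.4932862   -2.72935606]
scene sleeve [[447.3, 319.0, 140.0], [456.8, 372.3, 157.1], [461.4, 430.0, 165.2]]
yaw -1.3150342 [454.5512  372.15112] [[446.3, 335.4, 157.1], [461.0, 413.7, 165.5]]
black 4 [[456.7, 391.1, 151.2], [458.2, 394.9, 153.4], [459.6, 407.5, 155.1]]
tier pct [[415.0, 306.3, 68.8], [453.0, 375.1, 74.3], [488.1, 445.9, 79.0]]
lip [[390.8, 325.8, 99.6], [399.5, 354.8, 103.9], [418.4, 423.5, 107.2]] ((403.7369079589844, 375.0037536621094), (29.848861694335938, 101.86260986328125), 2.6970412731170654)
```

>>> jog_arm(motion=[[0,0,8.9,0,0,0,95],[0,0,8.9,0,0,0,95],[0,0,8.9,0,0,0,95],[0,0,8.9,0,0,0,95],[0,0,8.9,0,0,0,95],[0,0,8.9,0,0,0,95],[0,0,8.9,0,0,0,95],[0,0,0,0,0,0,95]])

```text
t: 1.8
eef_pos: [281.8, 557.9, 292.3]
tcp_rot: [3.142, -0.0, 1.587]
ft_force: [0.1, -0.5, 0.3]
opening: 1.0
grip_force: 0.0
```

>>> jog_arm(motion=[[0,0,0,-31.1,27.8,0,95],[0,0,0,-31.1,27.8,0,95],[0,0,0,-31.1,27.8,0,95],[0,0,0,-31.1,27.8,0,95],[0,0,0,-31.1,27.8,0,95],[0,0,0,-31.1,27.8,0,95],[0,0,0,0,0,0,95]])

```text
t: 2.68
eef_pos: [453.1, 372.2, 292.2]
tcp_rot: [3.141, 0.0, 1.587]
ft_force: [-1.2, -0.7, -0.1]
opening: 0.999
grip_force: 0.0
```

Run:
```python
from h import *
c=cam("wrist"); np.savez("w1.npz",**c); save(c,"w1.png")
s=env.state(); print(s["eef_pos"],np.degrees(s["tcp_rot"]),s["joints"])
P=cloud(c).reshape(-1,3); x,y,z=P.T
m=(z>155)&(z<168)&(abs(x-451)<40)&(abs(y-374)<80); q=P[m]
if len(q)>9: print(len(q),cv2.minAreaRect(q[:,:2].astype(np.float32)),np.percentile(q,[2,50,98],axis=0).round(1).tolist())
m=(z>99)&(z<108)&(abs(x-400)<30)&(abs(y-374)<80); q=P[m]
if len(q)>9: print("lip",len(q),cv2.minAreaRect(q[:,:2].astype(np.float32)),np.percentile(q,[2,50,98],axis=0).round(1).tolist())
```

```text
[452.10876396 373.18517472 292.24140254] [-1.79998217e+02 -7.44794074e-03  9.09490840e+01] [5.77364294e-01 4.35684936e-01 1.65676393e+00 1.46063094e-04
 1.04910101e+00 5.60726863e-01]
1537 ((451.60650634765625, 376.3063049316406), (82.21937561035156, 14.016950607299805), 89.79042053222656) [[445.0, 337.7, 157.4], [451.6, 379.2, 160.7], [458.2, 416.0, 162.3]]
lip 2426 ((403.7757568359375, 375.7488708496094), (100.4563980102539, 26.333175659179688), 89.87732696533203) [[391.2, 327.9, 101.5], [403.9, 379.4, 103.1], [416.6, 424.7, 104.6]]
```

View pics/w1.png

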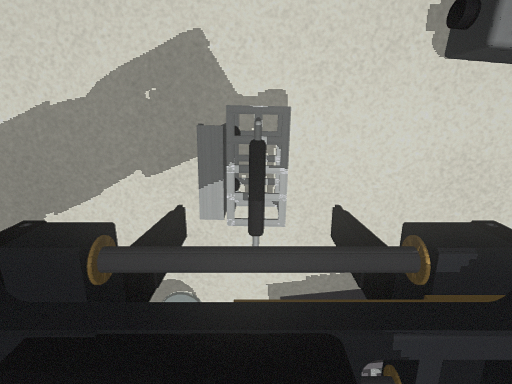

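>>> jog_arm(motion=[[0,0,0.9,2.6,-0.5,0,95],[0,0,0,0,0,20,95],[0,0,0,0,0,20,95],[0,0,0,0,0,20,95],[0,0,0,0,0,15,95],[0,0,0,0,0,8,95],[0,0,0,0,0,0,95]])

```text
t: 3.6
eef_pos: [450.8, 376.7, 209.0]
tcp_rot: [-3.141, 0.0, 1.571]
ft_force: [0.5, 0.1, 0.4]
opening: 0.999
grip_force: 0.0
```

>>> jog_arm(motion=[[0,0,0,0,0,0,40],[0,0,0,0,0,0,25],[0,0,0,0,0,0,15],[0,0,0,0,0,0,5],[0,0,0,0,0,0,0],[0,0,0,0,0,0,0],[0,0,0,0,0,0,0]])

```text
t: 4.47
eef_pos: [451.0, 376.5, 209.2]
tcp_rot: [3.142, -0.0, 1.571]
ft_force: [-0.6, -0.0, 0.4]
opening: 0.317
grip_force: 0.0
```

>>> jog_arm(motion=[[0,0,0,0,0,0,0],[0,0,0,0,0,0,0],[0,0,0,0,0,0,0],[0,0,0,0,0,0,0],[0,0,0,0,0,0,0]])

```text
t: 5.1
eef_pos: [451.0, 376.5, 209.2]
tcp_rot: [3.142, -0.0, 1.571]
ft_force: [0.3, -0.8, -1.0]
opening: 0.15
grip_force: 30.0
```

>>> jog_arm(motion=[[0,0,0,0,0,-8,0],[0,0,0,0,0,-20,0],[0,0,0,0,0,-30,0],[0,0,0,0,0,-35,0],[0,0,0,0,0,-35,0],[0,0,0,0,0,-25,0],[0,0,0,0,0,-12,0],[0,0,-3.7,0,0,0,0],[0,0,-3.65,0,0,0,0],[0,0,0,0,0,0,0]])

```text
t: 6.35
eef_pos: [450.8, 376.4, 373.7]
tcp_rot: [-3.141, 0.0, 1.699]
ft_force: [0.5, -0.3, -2.6]
opening: 0.151
grip_force: 30.0
```

Run:
```python
from h import *
s=env.state(); print(s["eef_pos"],np.degrees(s["tcp_rot"]),s["ft_force"],s["moment"],s["opening"],s["grip_force"])
T=np.array([561,48])-s["eef_pos"][:2]; y=s["tcp_rot"][2]; print("tool shift",T@[np.cos(y),np.sin(y)],T@[np.sin(y),-np.cos(y)])
```

```text
[450.83493736 376.41139343 373.71035303] [-1.79944807e+02  2.37823257e-02  9.73229284e+01] [ 0.51230081 -0.30950075 -2.56511626] [-0.0676828  -0.0466464  -0.01192585] 0.1507362257409227 29.994061589241028
tool shift -339.7745183705399 67.4066838499468
```

>>> jog_arm(motion=[[0,0,0,-15,3,0,0],[0,0,0,-30,6,0,0],[0,0,0,-42,8.4,0,0],[0,0,0,-45,9,0,0],[0,0,0,-45,9,0,0],[0,0,0,-45,9,0,0],[0,0,0,-45,9,0,0],[0,0,0,-38,7.6,0,0],[0,0,0,-23,4.4,0,0],[0,0,0,-11.8,2,0,0]])

```text
t: 7.6
eef_pos: [561.3, 46.3, 374.0]
tcp_rot: [-3.141, -0.0, 1.697]
ft_force: [0.2, -0.2, -3.0]
opening: 0.147
grip_force: 30.0
```

>>> jog_arm(motion=[[0,0,0,0,0,0,0],[0,0,0,0,0,0,0]])

```text
t: 7.85
eef_pos: [561.0, 48.7, 374.3]
tcp_rot: [-3.142, -0.0, 1.699]
ft_force: [-0.1, 0.4, -3.1]
opening: 0.145
grip_force: 30.0
```

```bash
cat > look.py <<'E'
from h import *
import sys
s=env.state(); e=s["eef_pos"]; print(e,np.degrees(s["tcp_rot"]),s["ft_force"],s["moment"])
A=np.radians(7.35); ux=np.array([np.cos(A),np.sin(A)]); uy=np.array([-ux[1],ux[0]])
zg=e[2]-209   # rack bottom z
for n in("top","scene","wrist"):
    c=cam(n); np.savez(n+sys.argv[1]+".npz",**c); save(c,n+sys.argv[1]+".png")
    P=cloud(c).reshape(-1,3); d=P[:,:2]-e[:2]; X=d@ux; Y=d@uy; Z=P[:,2]
    def rep(l,m):
        if m.sum()>20:
            q=np.c_[X,Y,Z][m]; f=np.polyfit(q[:,1],q[:,0],1)
            print(n,l,m.sum(),np.percentile(q,[2,50,98],axis=0).round(1).tolist(),"slope deg",np.degrees(np.arctan(f[0])).round(2))
    rep("rim",(abs(Z-130)<4)&(abs(X+51)<9)&(Y>-200)&(Y<120))
    rep("liptop",(abs(Z-zg-103)<5)&(X>-70)&(X<-34)&(abs(Y)<60))
    rep("sleeve",(abs(Z-zg-161)<4)&(abs(X)<12)&(abs(Y)<60))
    rep("hung",(Z>183)&(Z<197)&(X>60)&(X<170)&(Y>-60)&(Y<90))
E
python3 look.py A
```

```text
[560.98370192  48.70478882 374.27972297] [-1.79998771e+02 -1.53279942e-02  9.73682989e+01] [-0.07742004  0.36147532 -3.12511376] [-0.02887797 -0.01386286  0.03404566]
top rim 116 [[-56.5, -197.8, 126.2], [-52.4, -124.0, 130.3], [-48.1, -59.6, 133.7]] slope deg -0.42
scene rim 280 [[-56.2, -196.9, 126.3], [-49.6, -108.6, 130.5], [-45.8, 109.3, 133.3]] slope deg 0.4
scene liptop 178 [[-60.4, -49.9, 264.9], [-51.2, -28.9, 269.3], [-34.7, 13.0, 272.5]] slope deg -10.34
scene sleeve 110 [[-8.2, -41.7, 322.7], [2.1, -22.8, 327.0], [8.9, -2.4, 329.8]] slope deg -8.5
scene hung 250 [[103.2, -31.1, 183.3], [111.1, 13.2, 191.3], [116.4, 60.5, 195.1]] slope deg 0.22
wrist rim 459 [[-56.2, 41.9, 127.7], [-52.4, 86.2, 130.1], [-43.3, 112.0, 131.8]] slope deg 3.72
wrist liptop 2992 [[-60.1, -11.4, 266.2], [-47.2, 20.2, 268.2], [-34.7, 48.5, 269.6]] slope deg 0.0
wrist sleeve 2724 [[-7.3, -35.9, 322.8], [-0.0, 11.8, 325.9], [7.3, 40.1, 327.7]] slope deg -0.07
wrist hung 1251 [[100.9, -23.9, 183.3], [106.2, 19.7, 190.3], [113.5, 57.9, 192.2]] slope deg -0.07
```

Run:
```python
from h import *
e=np.array([560.98,48.70]); A=np.radians(7.35); ux=np.array([np.cos(A),np.sin(A)]); uy=np.array([-ux[1],ux[0]])
for n in("top","scene","wrist"):
    P=cloud(dict(np.load(n+"A.npz"))).reshape(-1,3); d=P[:,:2]-e; X=d@ux;Y=d@uy
    for lo,hi in((-200,-60),(-60,60),(60,120)):
        m=(abs(P[:,2]-130.3)<2)&(Y>lo)&(Y<hi); h,b=np.histogram(X[m],bins=np.arange(-64,-36,2)); print(n,lo,hi,h.tolist())
    if n=="wrist":
        m=(abs(P[:,2]-268)<4)&(abs(Y-25)<25); print("lip",np.histogram(X[m],bins=np.arange(-70,-30,2))[0].tolist())
```

```text
top -200 -60 [0, 0, 0, 6, 16, 11, 14, 14, 0, 0, 1, 0, 2]
top -60 60 [0, 0, 0, 0, 0, 1, 1, 1, 0, 0, 0, 0, 0]
top 60 120 [0, 0, 0, 0, 0, 0, 0, 0, 0, 0, 0, 0, 0]
scene -200 -60 [0, 0, 0, 5, 27, 29, 31, 24, 23, 3, 1, 3, 1]
scene -60 60 [0, 0, 0, 0, 1, 0, 0, 8, 7, 1, 0, 0, 0]
scene 60 120 [0, 0, 0, 0, 4, 3, 3, 4, 5, 3, 0, 0, 0]
wrist -200 -60 [0, 0, 0, 0, 0, 0, 0, 0, 0, 0, 0, 0, 0]
wrist -60 60 [0, 0, 0, 5, 31, 31, 12, 0, 0, 0, 0, 0, 0]
wrist 60 120 [0, 0, 0, 14, 82, 84, 77, 64, 16, 16, 13, 12, 14]
lip [0, 0, 0, 0, 64, 182, 172, 182, 184, 178, 189, 175, 182, 185, 181, 184, 177, 190, 0]
```

View pics/wristA.png

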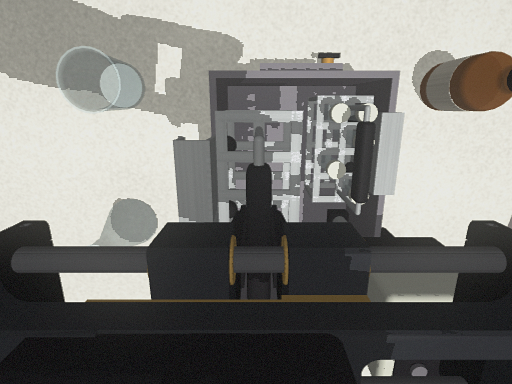

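>>> jog_arm(motion=[[0,0,0,0,-0.6,6,0],[0,0,0,0,0,14,0],[0,0,0,0,0,18,0],[0,0,0,0,0,18,0],[0,0,0,0,0,18,0],[0,0,0,0,0,12,0],[0,0,0,0,0,6,0],[0,0,0,0,0,0,0],[0,0,0,0,0,0,0]])

```text
t: 9.12
eef_pos: [560.9, 48.0, 282.7]
tcp_rot: [3.141, 0.0, 1.699]
ft_force: [-0.4, -0.3, -2.6]
opening: 0.144
grip_force: 30.0
```

```bash
python3 look.py B
python3 - <<'E'
import cv2
a=cv2.imread("pics/wristB.png")[40:260,140:420]; b=cv2.imread("pics/sceneB.png")[130:290,180:380]
a=cv2.resize(a,(700,550)) ; cv2.imwrite("pics/B.png",a)
E
```

```text
[560.85461352  48.03035628 282.72719896] [1.79946660e+02 3.14498437e-03 9.73450349e+01] [-0.36558375 -0.32765202 -2.57032225] [-0.10016439  0.02155612 -0.00642042]
top rim 106 [[-56.0, -197.5, 126.3], [-52.1, -129.4, 130.5], [-47.8, -58.7, 133.8]] slope deg -0.26
scene rim 232 [[-56.2, -197.9, 126.4], [-49.9, -126.6, 130.7], [-45.6, -47.3, 133.7]] slope deg -0.51
scene liptop 186 [[-60.2, -50.0, 174.0], [-50.0, -26.6, 177.7], [-35.1, 11.7, 181.0]] slope deg -7.12
scene sleeve 87 [[-9.8, -41.5, 231.1], [2.0, -23.6, 235.3], [9.1, -7.1, 238.4]] slope deg -6.56
scene hung 248 [[102.7, -31.5, 183.2], [111.5, 14.6, 190.9], [116.6, 65.8, 195.1]] slope deg 0.01
wrist rim 967 [[-56.0, 45.8, 127.1], [-51.4, 83.0, 130.2], [-43.4, 111.7, 131.4]] slope deg 1.91
wrist liptop 2985 [[-60.1, -11.5, 174.6], [-47.4, 19.9, 176.6], [-34.7, 48.4, 177.9]] slope deg -0.06
wrist sleeve 2739 [[-7.1, -36.1, 231.1], [-0.1, 11.6, 234.3], [7.1, 39.9, 236.1]] slope deg -0.14
wrist hung 2751 [[100.9, -21.3, 183.3], [105.5, 21.8, 190.3], [113.5, 58.9, 192.1]] slope deg 0.0
```

View pics/B.png

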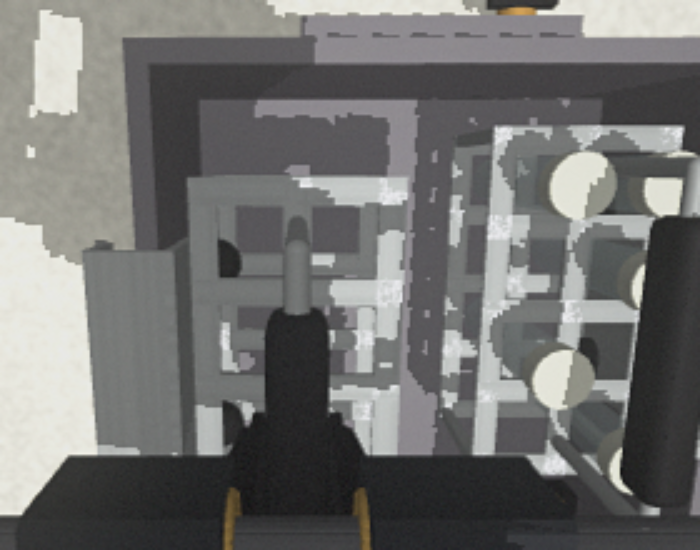

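The rack is inside the tank, square to the wall, and the rim runs through the lip gap. I'll keep lowering gently.

>>> jog_arm(motion=[[0,0,0,0,0,6,0],[0,0,0,0,0,8,0],[0,0,0,0,0,8,0],[0,0,0,0,0,8,0],[0,0,0,0,0,6,0],[0,0,0,0,0,4,0],[0,0,0,0,0,0,0]])

```text
t: 10.15
eef_pos: [560.7, 48.0, 242.0]
tcp_rot: [-3.141, -0.0, 1.699]
ft_force: [-0.7, 0.4, -3.6]
opening: 0.145
grip_force: 30.0
```

>>> jog_arm(motion=[[0,0,0,0,0,1,0],[0,0,0,0,0,0.5,0],[0,0,0,0,0,0,0]])

```text
t: 10.52
eef_pos: [560.7, 48.0, 240.8]
tcp_rot: [3.141, -0.0, 1.699]
ft_force: [-0.2, -0.4, -3.1]
opening: 0.147
grip_force: 30.0
```

>>> jog_arm(motion=[[0,0,0,0,0,0.5,0],[0,0,0,0,0,0.5,0],[0,0,0,0,0,0,0]])

```text
t: 10.9
eef_pos: [560.7, 48.0, 239.7]
tcp_rot: [-3.142, -0.0, 1.699]
ft_force: [-0.6, 0.3, -3.1]
opening: 0.143
grip_force: 30.0
```

>>> jog_arm(motion=[[0,0,0,0,0,0.4,0],[0,0,0,0,0,0.4,0],[0,0,0,0,0,0,0]])

```text
t: 11.28
eef_pos: [560.8, 48.0, 239.2]
tcp_rot: [3.141, -0.0, 1.699]
ft_force: [-0.3, -0.4, -0.1]
opening: 0.145
grip_force: 30.0
```

>>> jog_arm(motion=[[0,0,0,0,0,0.3,0],[0,0,0,0,0,0.3,0],[0,0,0,0,0,0,0]])

```text
t: 11.65
eef_pos: [560.9, 48.1, 239.0]
tcp_rot: [3.141, 0.0, 1.699]
ft_force: [0.2, 0.2, 5.9]
opening: 0.146
grip_force: 30.0
```

The lip bears on the rim, at about +6 N. I'll move the rack slightly towards the wall so it tilts less on release, then open slowly.

>>> jog_arm(motion=[[0,0,0,0,0,-0.4,0],[0,0,0,0,-1,0,0],[0,0,0,0,-1,0,0],[0,0,0,0,0,0,0]])

```text
t: 12.15
eef_pos: [559.4, 47.8, 239.3]
tcp_rot: [3.139, 0.0, 1.699]
ft_force: [4.9, 1.7, 5.2]
opening: 0.143
grip_force: 30.0
```

>>> jog_arm(motion=[[0,0,0,0,0,0,14],[0,0,0,0,0,0,15],[0,0,0,0,0,0,16],[0,0,0,0,0,0,18],[0,0,0,0,0,0,20],[0,0,0,0,0,0,24],[0,0,0,0,0,0,30],[0,0,0,0,0,0,40],[0,0,0,0,0,0,50],[0,0,0,0,0,0,50]])

```text
t: 13.4
eef_pos: [558.7, 47.8, 238.7]
tcp_rot: [3.142, -0.0, 1.699]
ft_force: [0.5, -0.1, 0.6]
opening: 0.516
grip_force: 0.0
```

```bash
python3 look.py C|grep -v top
python3 - <<'E'
import cv2
a=cv2.imread("pics/wristC.png")[40:260,140:420]; cv2.imwrite("pics/C.png",cv2.resize(a,(700,550)))
E
```

```text
[558.68493332  47.79048193 238.74571639] [ 1.79997385e+02 -2.78665998e-03  9.73496174e+01] [ 0.47139148 -0.12663949  0.57885632] [-0.06233346  0.03803669  0.01717339]
scene rim 280 [[-58.1, -196.0, 126.3], [-48.0, -108.9, 131.3], [-43.1, 108.6, 133.8]] slope deg -0.35
scene sleeve 64 [[-1.7, -41.3, 187.2], [5.2, -26.7, 189.8], [11.2, -11.4, 193.2]] slope deg -0.05
scene hung 250 [[105.2, -31.7, 183.5], [113.5, 14.0, 190.7], [119.0, 69.2, 194.9]] slope deg -0.14
wrist rim 3164 [[-59.2, -20.3, 128.0], [-49.9, 40.7, 132.5], [-42.5, 110.4, 133.9]] slope deg 1.0
wrist sleeve 2327 [[-3.4, -37.2, 187.0], [2.6, 12.3, 188.8], [8.8, 39.2, 190.2]] slope deg -0.12
wrist hung 3876 [[102.8, -22.1, 183.3], [106.9, 30.3, 190.2], [115.3, 60.1, 192.0]] slope deg 0.44
```

View pics/C.png

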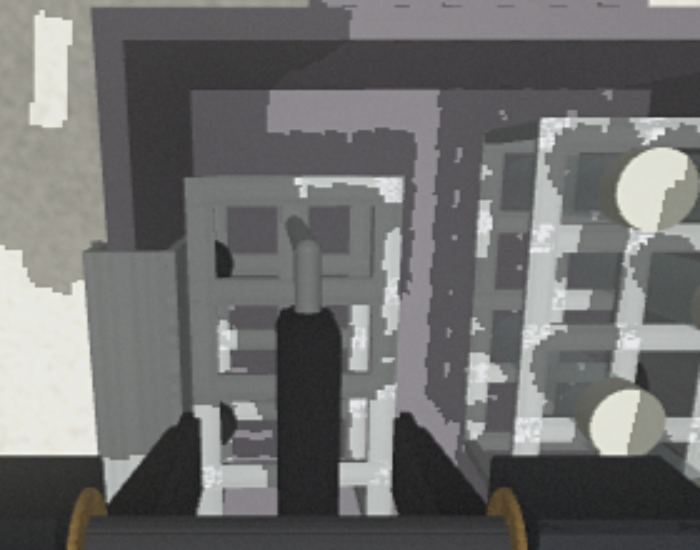

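The rack hangs free in the open fingers, tilted only slightly. I'll retract straight up.

>>> jog_arm(motion=[[0,0,0,0,0,-8,50],[0,0,0,0,0,-20,50],[0,0,0,0,0,-30,50],[0,0,0,0,0,-30,50],[0,0,0,0,0,-30,50],[0,0,0,0,0,-15,50],[0,0,0,0,0,0,50],[0,0,0,0,0,0,50]])

```text
t: 14.55
eef_pos: [558.4, 47.7, 370.7]
tcp_rot: [-3.14, -0.0, 1.699]
ft_force: [0.3, -0.9, 0.0]
opening: 0.525
grip_force: 0.0
```

Run:
```python
from h import *
M=np.array([516,-3.2]); A=np.radians(7.35); ux=np.array([np.cos(A),np.sin(A)]); uy=np.array([-ux[1],ux[0]])
for n in("wrist","scene"):
    c=cam(n); save(c,n+"D.png"); P=cloud(c).reshape(-1,3); d=P[:,:2]-M; X=d@ux;Y=d@uy;Z=P[:,2]
    for l,m in(("sleeve",(Z>183)&(Z<196)&(abs(X-52)<20)&(abs(Y-45)<60)),("lip",(Z>127)&(Z<140)&(X>-16)&(X<12)&(abs(Y-45)<48)),("tier",(Z>96)&(Z<112)&(X>15)&(X<95)&(abs(Y-45)<75)),("hung",(Z>183)&(Z<196)&(X>130)&(X<190)&(Y>10))):
        q=np.c_[X,Y,Z][m]
        if len(q)<20: continue
        f=np.linalg.lstsq(np.c_[q[:,:2],np.ones(len(q))],q[:,2],rcond=None)[0]
        print(n,l,len(q),np.percentile(q,[2,50,98],axis=0).round(1).tolist(),"tilt",f[:2].round(3))
```

```text
wrist sleeve 1089 [[45.0, 5.8, 185.1], [52.0, 46.6, 188.7], [58.5, 84.6, 190.4]] tilt [-0.006 -0.   ]
wrist lip 1496 [[-10.8, -0.1, 131.7], [0.4, 48.1, 133.3], [11.6, 91.0, 134.8]] tilt [-0.04 -0.  ]
wrist tier 2415 [[15.6, -24.0, 98.8], [45.4, 52.4, 101.2], [82.8, 113.2, 103.7]] tilt [-0.042  0.001]
wrist hung 1297 [[152.2, 22.6, 183.3], [157.3, 65.4, 190.3], [164.8, 105.6, 192.2]] tilt [ 0.257 -0.007]
scene sleeve 194 [[46.9, 2.5, 183.4], [54.9, 42.5, 189.5], [60.2, 82.7, 193.4]] tilt [-0.203  0.015]
scene lip 272 [[-11.4, -1.2, 130.5], [0.2, 43.3, 134.6], [10.8, 91.0, 137.9]] tilt [-0.001 -0.   ]
scene tier 747 [[16.3, -24.3, 98.3], [50.3, 44.8, 102.3], [83.4, 112.7, 107.7]] tilt [-0.037 -0.001]
scene hung 244 [[154.4, 19.0, 183.8], [162.6, 59.2, 191.2], [168.0, 103.0, 194.6]] tilt [-0.294  0.001]
```

View pics/wristD.png

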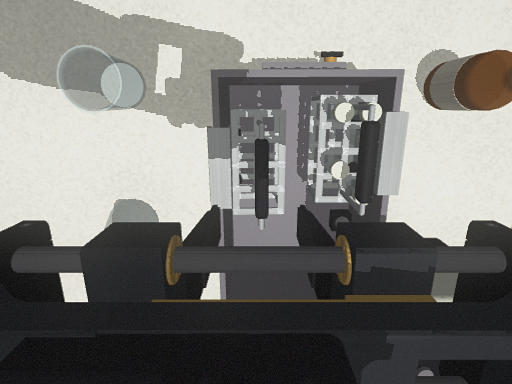

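The rack hangs on the near wall, tilted 0.04 rad and square to the wall, with the gripper clear of it. I'm handing the job in.

```bash
python3 -c "
from cell import env
print(env.job_done())"
```

```text
the job is handed in; nothing more can be done
None
```

The lipped rack now hangs inside the tank on the near wall, about 45 mm along from its middle, tilted about 0.04 rad and square to the wall. The job is handed in; no verdict was returned.

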